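# Hold open the self-closing pill drawer at the round tablet

## Robot

A 7-joint arm with a two-finger parallel gripper is mounted at the origin on the work surface. World frame = base frame: x ahead of the robot, y to its left, z up, the work surface at z = 0. Lengths are in m, angles in rad, forces in N, time in s.
With the tool pointing down it reaches from about 0.4 to 0.875 m from the base axis. Payload 19.3 kg.
Tool frame: the origin (TCP) lies on the centre line of the jaws, within the pads' length; the fingertips stand ctrl.nose_length ahead of it and the grasp point (between the pads) lies 5 mm behind it (ctrl.nose_length is the distance from the TCP to the fingertips, in m); y points along the fingers, x is the direction in which the jaws open and shut, and the axes are right-handed (so a half turn about y gives the same grasp; the last joint's range is limited). The gripper opens to 85 mm and grips with 20 to 120 N. Pads are 22 mm wide; open, the fingers measure 114 mm over their backs; the gripper's body (76 mm by 85 mm) begins 54 mm behind the grasp point. The pads swing forward as they close: fully open they stand 13 mm farther back than shut.
Start: joints at [1.266, 0.521, -0.036, 1.599, 0.021, 1.021, -0.113], TCP at [0.145, -0.608, 0.245] pointing down, gripper open.
Joint ranges: [-2.91, 2.91], [-0.3, 2.13], [-1.5, 1.42], [0.17, 2.43], [-1.26, 4.41], [0.16, 1.93], [-2.52, 2.52]. Speed limits (rad/s): [1.89, 1.89, 2.39, 2.39, 3.01, 3.01, 3.01].

## Interface

Orientations are given as a unit quaternion [w, x, y, z].
In Python, from workcell import ctrl gives the robot as it stands. The module is installed in compiled form; this text tells all that it offers.
- The arm moves only by the shell command python3 -m jog 'ROWS'. ROWS is JSON, a list of rows, each a list of 3 entries, a list of its own where there are three numbers: the shift along the world's x, y, z in cm, then the turn, a rotation vector about the world's x, y, z in rad, then the finger opening in cm, from 0 to 8.54. In form: [[[tx, ty, tz], [rx, ry, rz], jaw], ...]. A call has 1 to 20 rows; each row is the pose to reach, as a shift and turn from the pose commanded when the call began; what a row does not reach only later rows make up. A row lasts 1/10 s, in which the tool goes at most 50 mm and 8.59 degrees, less where a joint would pass 70% of its speed; a pose out of reach is approached as far as the arm can. A call with a gripper value outside its range is refused whole. The fingers move at their own pace and stop on an object; the grip force is fixed at half the most. Time passes only in rows, so rows that repeat a pose let the fingers close. It gives the time, the measured TCP pose, the force and the opening at its end, in the units of the state.
- ctrl.get_obs(): the state, without advancing time (a new reading comes with each control period).
- ctrl.snapshot(name): name is "scene" or "top" or "wrist"; returns the picture (384x512x3 uint8, red, green, blue); there is no depth.
- ctrl.camera_model(name): a dict with "mtx" (3x3 intrinsics, pixels), "world_from_camera" (4x4, takes a point from camera to world coordinates). Camera axes: x right, y down, z forward; pixel columns grow to the right and rows downward; lengths in m; the calibration is good to about 2 mm. A picture is of the moment at which its call begins: read the wrist's pose just before it. camera_model takes no time and is no camera call; for the wrist camera it gives the pose at the moment of the call.
- ctrl.job_done(): hands the job in, once; it reports no verdict.
The state is a dict: "clock": time; "qpos": joint angles; "dq": joint speeds; "tau": joint torques, N m; "eef_pos": TCP position; "eef_rot": TCP orientation; "force": force on the tool from outside, world axes, zero at the start; "torque": the same for the moment, N m; "gripper_width": opening from 0.0 (shut) to 1.0 (fully open).
Only numpy, scipy, OpenCV 4.12 (cv2) and the standard library are available. Lean on these libraries where they do the work, as an engineer would, in place of code of your own. Each camera call takes 0.05 s, during which the arm holds its last target.

## Task

One compartment in the two self-closing drawers of the pill caddy holds the big round fizzy tablet; the others hold oblong caplets. Look through the clear cover to find it, then pull that drawer out by its knob just until the divider behind the round tablet's compartment lines up with the front edge of the clear cover, leaving the other drawer shut and everything else where it stands. The drawer springs shut when let go, so finish still holding it steady at that mark, with the tablet in its compartment: I will lift the tablet out for my cup.

Things in the scene. Friction and masses are not known exactly. Their poses are not given: they have to be found in the camera images.
- caddy: white two-tier pill caddy, 135 mm deep (x) x 156 wide (y) x 75 tall, stuck to the tray by suction feet (does not move). Origin: centre of its underside; the front faces -x, the robot, with two drawers side by side in the upper tier; +y is left seen from the robot. The lower tier has no moving parts. The upper tier has a clear cover through which the compartments are seen.
- cover_edge (a point): middle of the front edge of the clear cover, on top of the caddy, 67.5 mm in front of its origin; a thin grey edge strip runs along it. Axes as the caddy's; the edge runs along y.
- drawer_left (a joint): left drawer (seen from the robot), m: 0 = shut, grows as pulled out along the caddy's -x, stop at 0.118. A spring pulls it shut, about 3 N at 0 to 8 N at 0.1. Three compartments front to back, each 30 mm long, 64 wide, 14 deep, 4 mm dividers with dark index ribs; the divider behind the 1st (front), 2nd, 3rd is level with the cover's front edge at 0.032, 0.066, 0.100.
- drawer_right (a joint): right drawer (seen from the robot), m: 0 = shut, grows as pulled out along the caddy's -x, stop at 0.118. A spring pulls it shut, about 3 N at 0 to 8 N at 0.1. Three compartments front to back, each 30 mm long, 64 wide, 14 deep, 4 mm dividers with dark index ribs; the divider behind the 1st (front), 2nd, 3rd is level with the cover's front edge at 0.032, 0.066, 0.100.
- knob_left (a point): centre of the left drawer's upright white pull knob, 12 mm deep x 14 wide x 28 tall, on a 9 mm neck at mid-height, 22 mm gap to the drawer front; top 4 mm below the caddy's top, centre 56 mm above the tray floor. Axes as the caddy's. Compartment centres lie 48, 82, 116 mm behind it (+x), the dividers behind them 65, 99, 133 mm. Knobs 77 mm apart.
- knob_right (a point): centre of the right drawer's upright white pull knob, 12 mm deep x 14 wide x 28 tall, on a 9 mm neck at mid-height, 22 mm gap to the drawer front; top 4 mm below the caddy's top, centre 56 mm above the tray floor. Axes as the caddy's. Compartment centres lie 48, 82, 116 mm behind it (+x), the dividers behind them 65, 99, 133 mm. Knobs 77 mm apart.
- tablet_center (a point): centre of the round white tablet, a disc 25 mm across and 6 mm thick, lying loose in one of the six compartments (either drawer, 1st, 2nd or 3rd from the front). The other five hold white oblong caplets, 20 x 8 x 6 mm.
- tray: round stainless tray, 430 mm across, floor 3 mm and rim 17 mm above the stand; it does not move. Origin: centre of its underside.
- cup: rust-brown ceramic cup, 72 mm across, 72 mm tall, on the tray beside the caddy or its drawers; origin at the centre of its underside. Leave alone.
- jar: clear plastic jar with white screw top, 62 mm across, 78 mm tall, on the tray; origin at the centre of its underside. Leave alone.
- case: small wooden case with steel spring clip, 78 x 52 x 38 mm, on the tray; origin at the centre of its underside. Leave alone.
- teaspoon: steel teaspoon lying on the tray in front of the caddy, 130 mm long across the front, under 10 mm tall; origin near its middle, on the tray floor. Leave alone.
- medicine_bottle: amber medicine bottle, 44 mm across, 85 mm tall, on the stand well to the left of the tray; origin at the centre of its underside. Leave alone.
- spectacle_case: grey spectacle case, 155 x 56 x 42 mm, on the stand well to the right of the tray; origin at the centre of its underside. Leave alone.
- thermometer: white stick thermometer, 120 x 20 x 11 mm, on the stand well to the left of the tray; origin at the centre of its underside. Leave alone.

How it is judged:
At the end, for the whole second after the job is handed in: the gripper is holding (at least 1.5 N of contact) the drawer in which the round tablet lies, the divider just behind the tablet's compartment is within 5 mm of the cover's front edge, the drawer is at rest, the tablet still in its compartment, and the other drawer is shut (within 5 mm) (((y of tablet_center in the frame of knob_left between -0.033 and 0.033 m and x of tablet_center in the frame of knob_left between 0.031 and 0.065 m and value of joint drawer_left between 0.027 and 0.037 m and velocity of joint drawer_left between -0.01 and 0.01 m/s and value of joint drawer_right below 0.005 m and contact force between the fingers and drawer_left above 1.5 N) or (y of tablet_center in the frame of knob_left between -0.033 and 0.033 m and x of tablet_center in the frame of knob_left between 0.065 and 0.099 m and value of joint drawer_left between 0.061 and 0.071 m and velocity of joint drawer_left between -0.01 and 0.01 m/s and value of joint drawer_right below 0.005 m and contact force between the fingers and drawer_left above 1.5 N) or (y of tablet_center in the frame of knob_left between -0.033 and 0.033 m and x of tablet_center in the frame of knob_left between 0.099 and 0.133 m and value of joint drawer_left between 0.095 and 0.105 m and velocity of joint drawer_left between -0.01 and 0.01 m/s and value of joint drawer_right below 0.005 m and contact force between the fingers and drawer_left above 1.5 N) or (y of tablet_center in the frame of knob_right between -0.033 and 0.033 m and x of tablet_center in the frame of knob_right between 0.031 and 0.065 m and value of joint drawer_right between 0.027 and 0.037 m and velocity of joint drawer_right between -0.01 and 0.01 m/s and value of joint drawer_left below 0.005 m and contact force between the fingers and drawer_right above 1.5 N) or (y of tablet_center in the frame of knob_right between -0.033 and 0.033 m and x of tablet_center in the frame of knob_right between 0.065 and 0.099 m and value of joint drawer_right between 0.061 and 0.071 m and velocity of joint drawer_right between -0.01 and 0.01 m/s and value of joint drawer_left below 0.005 m and contact force between the fingers and drawer_right above 1.5 N) or (y of tablet_center in the frame of knob_right between -0.033 and 0.033 m and x of tablet_center in the frame of knob_right between 0.099 and 0.133 m and value of joint drawer_right between 0.095 and 0.105 m and velocity of joint drawer_right between -0.01 and 0.01 m/s and value of joint drawer_left below 0.005 m and contact force between the fingers and drawer_right above 1.5 N))); the arm keeps its last pose, push and grip.
It fails at once if the drawer without the round tablet is opened (more than 10 mm) ((y of tablet_center in the frame of knob_left between -0.033 and 0.033 m and distance between tablet_center and knob_left below 0.15 m and value of joint drawer_right above 0.01 m) or (y of tablet_center in the frame of knob_right between -0.033 and 0.033 m and distance between tablet_center and knob_right below 0.15 m and value of joint drawer_left above 0.01 m)).
It fails at once if another thing on the tray or the stand is moved (more than 20 mm) or knocked over (distance of any of cup, jar, case, teaspoon, medicine_bottle, spectacle_case, thermometer from where it was at the start of the episode above 0.02 m or angle between any of cup, jar, medicine_bottle's own z axis and vertical above 0.4 rad).
It also fails if it takes over 32 s, if anything falls off the work surface, if the arm or the gripper's body presses on something with over 40 N, if the wrist force passes 120 N, or if a joint passes its speed limit or range.

## Working session

There is one attempt and no reset: what is moved stays moved. The work goes in short steps, Python scripts to look and compute and a shell command to move; the robot and the scene stay as the last step left them, time stands still between calls to the robot, and variables do not carry over. Pictures are saved under pics/ and viewed, and the job is handed in when it is done.

```bash
mkdir -p pics; python3 - <<'E'
from workcell import ctrl
import cv2,numpy as np
o=ctrl.get_obs();print(o, ctrl.nose_length)
for n in("scene","top"):
    im=ctrl.snapshot(n);cv2.imwrite(f"pics/{n}0.png",im[:,:,::-1])
    m=ctrl.camera_model(n);print(n,np.round(m["mtx"],1).tolist(),np.round(m["world_from_camera"],4).tolist())
E
```

```text
{'clock': 0.0, 'qpos': array([ 1.26581637,  0.52203981, -0.03632897,  1.59998468,  0.02120669,
        1.02111422, -0.11279615]), 'dq': array([-8.52990558e-04, -1.38323322e-03, -7.56002462e-04, -9.03541716e-07,
        5.69461718e-04, -7.60324208e-04, -1.99122593e-03]), 'tau': array([-3.35135583e-04, -9.27121997e+01,  1.97981916e+00, -3.69929123e+01,
        1.77342421e-02,  8.25119350e-03,  6.21912045e-05]), 'eef_pos': array([ 0.14528338, -0.60755213,  0.24471799]), 'eef_rot': array([ 0.55534775, -0.55488958,  0.43833951, -0.43765844]), 'force': array([ 0.68942556, -0.66431825, -0.02922513]), 'torque': array([-0.05665127, -0.01547982, -0.01577893]), 'gripper_width': 1.001115680732941} 0.014
scene [[371.8, 0.0, 251.1], [0.0, 371.8, 190.2], [0.0, 0.0, 1.0]] [[0.6317, 0.5607, -0.5353, 1.0962], [0.7751, -0.4464, 0.4471, -0.454], [0.0117, -0.6974, -0.7166, 0.7863], [0.0, 0.0, 0.0, 1.0]]
top [[410.6, 0.0, 255.8], [0.0, 410.6, 195.0], [0.0, 0.0, 1.0]] [[0.0236, -0.9974, 0.0676, 0.4957], [-0.9997, -0.0241, -0.007, -0.0097], [0.0086, -0.0674, -0.9977, 1.1574], [0.0, 0.0, 0.0, 1.0]]
```

View pics/scene0.png

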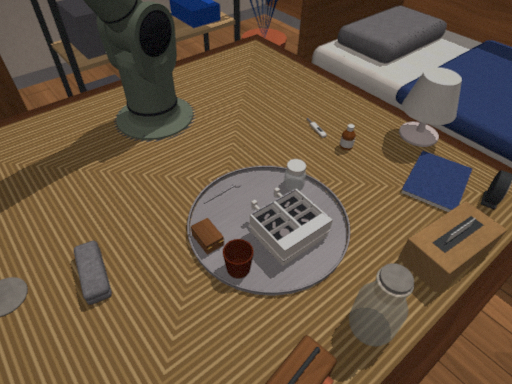

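View pics/top0.png

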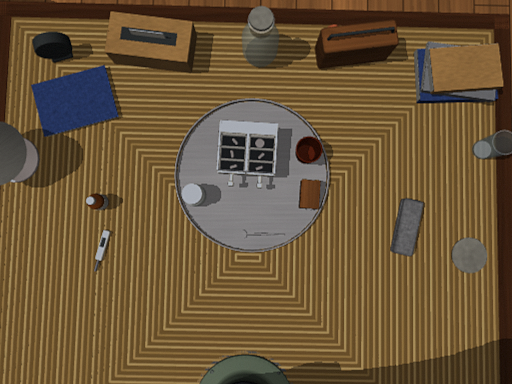

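```bash
python3 - <<'E'
import cv2
im=cv2.imread("pics/top0.png")[110:250,175:335]
cv2.imwrite("pics/topz.png",cv2.resize(im,None,fx=4.9,fy=4.2*1,interpolation=cv2.INTER_CUBIC) if 0 else cv2.resize(im,None,fx=4,fy=4,interpolation=cv2.INTER_CUBIC))
im=cv2.imread("pics/scene0.png")[150:280,185:355]
cv2.imwrite("pics/scz.png",cv2.resize(im,None,fx=4,fy=4,interpolation=cv2.INTER_CUBIC))
E
```

```text
(no output)
```

View pics/topz.png

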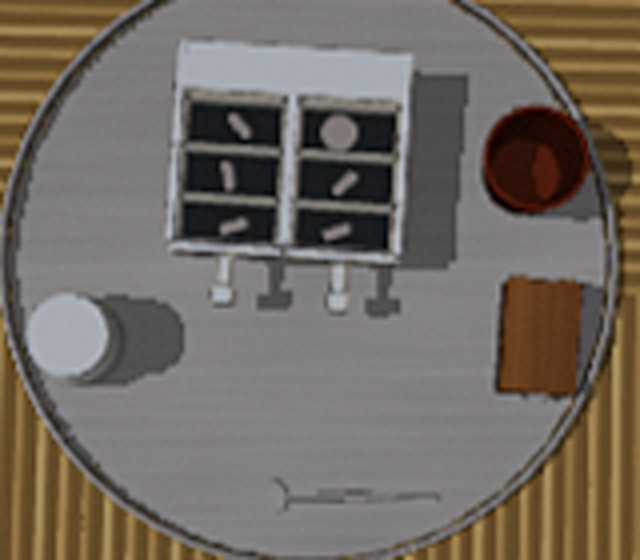

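View pics/scz.png

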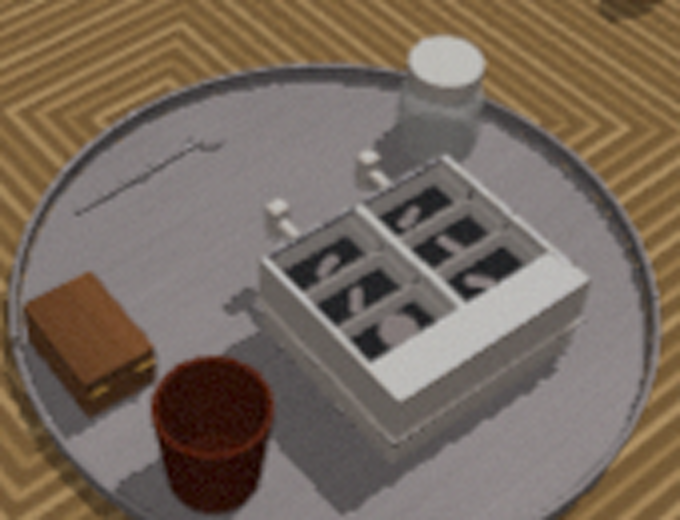

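```bash
cat > h.py <<'E'
import numpy as np
from workcell import ctrl
def ray(cam,px,z,m=None):
    m=m or ctrl.camera_model(cam);K=np.array(m["mtx"]);T=np.array(m["world_from_camera"])
    d=T[:3,:3]@np.linalg.inv(K)@np.array([px[0],px[1],1.]);c=T[:3,3]
    return c+d*(z-c[2])/d[2]
E
python3 - <<'E'
from h import *
Z=lambda u,v:(175+(u-1.5)/4,110+(v-1.5)/4)
for n,u,v,z in[("kR",338,299,.073),("kL",223,294,.073),("c1",180,40,.078),("c2",413,53,.078),("c3",401,262,.078),("c4",168,250,.078),("tab",339,132,.065),("jar",68,335,.081),("case1",500,393,.041),("case2",504,277,.041),("case3",578,395,.041),("cup",484,165,.07),("spoon",285,497,.008)]:
    print(n,np.round(ray("top",Z(u,v),z),4))
S=lambda u,v:(185+(u-1.5)/4,150+(v-1.5)/4)
for n,u,v,z in[("kR",277,205,.073),("kL",369,157,.073),("c2",400,403,.078),("c1",589,281,.078),("c3",261,262,.078),("c4",445,157,.078)]:
    print(n,np.round(ray("scene",S(u,v),z),4))
E
```

```text
kR [ 0.5977 -0.0254  0.073 ]
kL [0.5992 0.0509 0.073 ]
c1 [0.768  0.0839 0.078 ]
c2 [ 0.7632 -0.0716  0.078 ]
c3 [ 0.6228 -0.0664  0.078 ]
c4 [0.627  0.0877 0.078 ]
tab [ 0.7112 -0.0236  0.065 ]
jar [0.5689 0.1513 0.081 ]
case1 [ 0.5392 -0.1376  0.041 ]
case2 [ 0.6186 -0.139   0.041 ]
case3 [ 0.5391 -0.1908  0.041 ]
cup [ 0.6904 -0.1211  0.07  ]
spoon [0.4644 0.0074 0.008 ]
kR [ 0.5977 -0.0276  0.073 ]
kL [0.6025 0.0486 0.073 ]
c2 [ 0.7646 -0.0736  0.078 ]
c1 [0.7709 0.0798 0.078 ]
c3 [ 0.6323 -0.0691  0.078 ]
c4 [0.6376 0.0849 0.078 ]
```

```bash
python3 - <<'E'
from h import *
from scipy.spatial.transform import Rotation as R
o=ctrl.get_obs();q=o["eef_rot"]
M=R.from_quat(q,scalar_first=True);print(np.round(M.as_matrix(),3))
yaw=-0.03
X=M.as_matrix()[:,0]
for s in(1,-1):
    x=s*np.array([-np.sin(yaw),np.cos(yaw),0]);y=np.array([0,0,-1.]);D=R.from_matrix(np.c_[x,y,np.cross(x,y)])
    print(s,(D*M.inv()).as_rotvec())
print((np.array([.598,-.0265,.055])-o["eef_pos"])*100)
E
```

```text
[[ 0.233 -0.     0.973]
 [-0.973  0.001  0.233]
 [-0.001 -1.    -0.   ]]
1 [ 2.36418953e-04 -1.41907290e-03  2.87678442e+00]
-1 [-9.80796872e-04 -1.63401732e-04 -2.64807890e-01]
[ 45.26798418  58.10957446 -18.97863804]
```

```bash
python3 -m jog '[[[4,5,0],[0,0,-0.1],5],[[8,10.2,0],[0,0,-0.265],5],[[11,14.1,0],[0,0,-0.265],5],[[14,18,0],[0,0,-0.265],5],[[17,22,0],[0,0,-0.265],5],[[20,25.7,0],[0,0,-0.265],5],[[23,29.5,0],[0,0,-0.265],5],[[26,33.4,0],[0,0,-0.265],5],[[29,37,0],[0,0,-0.265],5],[[32,41,0],[0,0,-0.265],5],[[35,45,0],[0,0,-0.265],5],[[38,48.8,0],[0,0,-0.265],5],[[41,52.6,0],[0,0,-0.265],5],[[43.5,56,0],[0,0,-0.265],5],[[44.5,57.5,0],[0,0,-0.265],5],[[45.3,58.1,0],[0,0,-0.265],5],[[45.3,58.1,0],[0,0,-0.265],5],[[45.3,58.1,0],[0,0,-0.265],5],[[45.3,58.1,0],[0,0,-0.265],5],[[45.3,58.1,0],[0,0,-0.265],5]]'
python3 - <<'E'
from h import *
import cv2
m=ctrl.camera_model("wrist");print(ctrl.get_obs()["eef_pos"],ctrl.get_obs()["gripper_width"])
im=ctrl.snapshot("wrist");cv2.imwrite("pics/w1.png",im[:,:,::-1]);import pickle;pickle.dump(m,open("w1.pkl","wb"))
print(m["mtx"],np.round(m["world_from_camera"],3))
E
```

```text
clock: 2.1
eef_pos: [0.598, -0.0281, 0.2455]
eef_rot: [-0.492, 0.492, -0.508, 0.508]
force: [-0.3, 0.4, 0.1]
gripper_width: 0.586
[ 0.59795719 -0.02805229  0.24550597] 0.5856825346243364
[[331.85375348   0.         251.05834539]
 [  0.         331.85375348 194.36348249]
 [  0.           0.           1.        ]] [[-0.032 -0.964 -0.263  0.664]
 [-0.999  0.031  0.008 -0.029]
 [ 0.     0.263 -0.965  0.375]
 [ 0.     0.     0.     1.   ]]
```

View pics/w1.png

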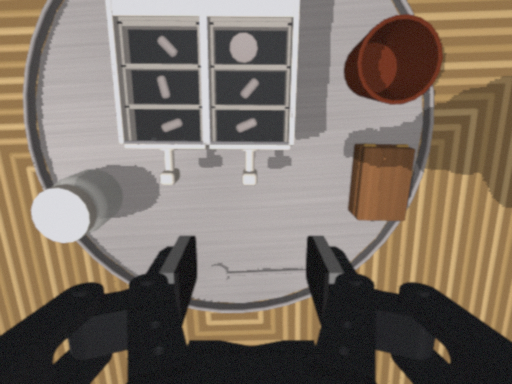

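The wrist view confirms the round tablet at (243,47), in the right drawer's 3rd compartment. The right knob is at (250,178) and the left at (168,178).

```bash
python3 - <<'E'
from h import *
import cv2,pickle
m=pickle.load(open("w1.pkl","rb"))
im=cv2.imread("pics/w1.png")
cv2.imwrite("pics/w1z.png",cv2.resize(im[120:220,110:310],None,fx=4,fy=4,interpolation=cv2.INTER_CUBIC))
for n,p,z in[("kR",(250,174),.073),("kRfoot",(250,184),.045),("kL",(168,174),.073),("fl",(121,147),.078),("fr",(292,148),.078)]: print(n,np.round(ray("wrist",p,z,m),4))
E
```

```text
kR [ 0.6013 -0.0264  0.073 ]
kRfoot [ 0.5851 -0.0258  0.045 ]
kL [0.6038 0.0496 0.073 ]
fl [0.6307 0.0879 0.078 ]
fr [ 0.6248 -0.0648  0.078 ]
```

View pics/w1z.png

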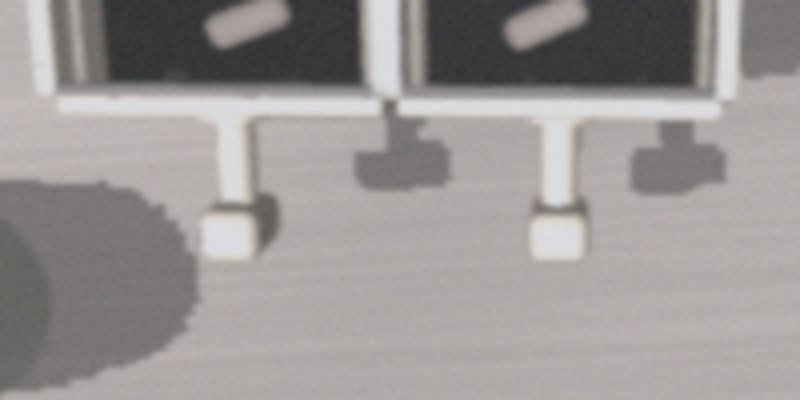

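```bash
python3 -m jog '[[[0,0.2,-4],[0,0,0],5],[[0,0.2,-8],[0,0,0],5],[[0,0.2,-12],[0,0,0],5],[[0,0.2,-15],[0,0,0],5],[[0,0.2,-17],[0,0,0],5],[[0,0.2,-19],[0,0,0],5],[[0,0.2,-19],[0,0,0],5],[[0,0.2,-19],[0,0,0],5],[[0,0.2,-19],[0,0,0],5]]'
python3 - <<'E'
from h import *
import cv2
im=ctrl.snapshot("wrist");cv2.imwrite("pics/w2.png",im[:,:,::-1])
E
```

```text
clock: 3.05
eef_pos: [0.599, -0.025, 0.0565]
eef_rot: [-0.493, 0.492, -0.507, 0.508]
force: [-0.6, 0.2, -0.5]
gripper_width: 0.587
```

View pics/w2.png

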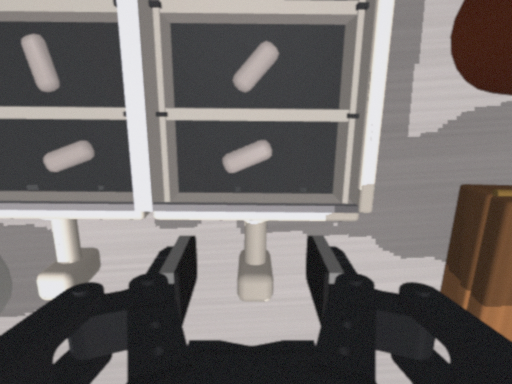

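The right knob at (255,275) is centred between the pads, so I'll close on it.

```bash
python3 -m jog '[[[0,0,0],[0,0,0],3],[[0,0,0],[0,0,0],1],[[0,0,0],[0,0,0],0],[[0,0,0],[0,0,0],0],[[0,0,0],[0,0,0],0],[[0,0,0],[0,0,0],0],[[0,0,0],[0,0,0],0],[[0,0,0],[0,0,0],0]]'
python3 - <<'E'
from h import *
import cv2
im=ctrl.snapshot("wrist");cv2.imwrite("pics/w3.png",im[:,:,::-1])
E
```

```text
clock: 3.9
eef_pos: [0.5986, -0.0264, 0.056]
eef_rot: [-0.492, 0.492, -0.507, 0.508]
force: [-2.2, -7.4, 9.3]
gripper_width: 0.155
```

View pics/w3.png

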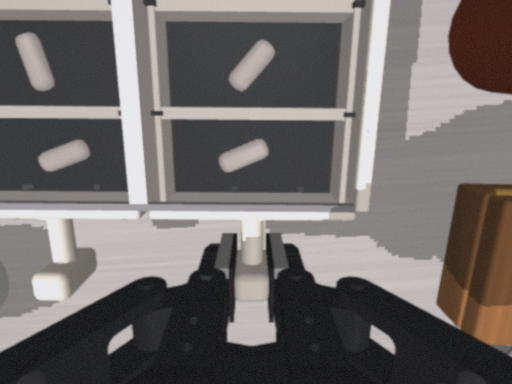

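```bash
python3 -m jog '[[[-0.3,0,0],[0,0,0],0],[[-0.8,0,0],[0,0,0],0],[[-1.4,0,0],[0,0,0],0],[[-2,0.1,0],[0,0,0],0],[[-2.6,0.1,0],[0,0,0],0],[[-3.2,0.1,0],[0,0,0],0],[[-3.8,0.1,0],[0,0,0],0],[[-4.4,0.15,0],[0,0,0],0],[[-5,0.15,0],[0,0,0],0],[[-5.6,0.2,0],[0,0,0],0],[[-6,0.2,0],[0,0,0],0],[[-6,0.2,0],[0,0,0],0],[[-6,0.2,0],[0,0,0],0]]'
python3 - <<'E'
from h import *
import cv2
im=ctrl.snapshot("wrist");cv2.imwrite("pics/w4.png",im[:,:,::-1])
E
```

```text
clock: 5.25
eef_pos: [0.5395, -0.024, 0.056]
eef_rot: [-0.493, 0.492, -0.507, 0.509]
force: [5.3, -8.2, 3.2]
gripper_width: 0.15
```

View pics/w4.png

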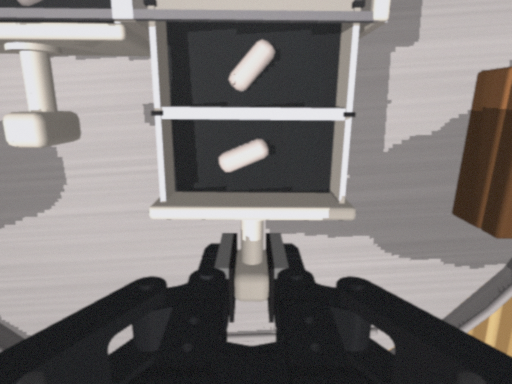

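The grip hasn't slipped: the drawer sits at the same pixels as before the pull, and the TCP has moved 59 mm. I'll pull the remaining 41 mm.

```bash
python3 -m jog '[[[-0.4,0,0],[0,0,0],0],[[-1,0,0],[0,0,0],0],[[-1.6,0.05,0],[0,0,0],0],[[-2.2,0.1,0],[0,0,0],0],[[-2.8,0.1,0],[0,0,0],0],[[-3.3,0.1,0],[0,0,0],0],[[-3.8,0.15,0],[0,0,0],0],[[-4.1,0.15,0],[0,0,0],0],[[-4.1,0.15,0],[0,0,0],0],[[-4.1,0.15,0],[0,0,0],0],[[-4.1,0.15,0],[0,0,0],0],[[-4.1,0.15,0],[0,0,0],0]]'
python3 - <<'E'
from h import *
import cv2,pickle
print(ctrl.get_obs()["eef_pos"])
m=ctrl.camera_model("wrist");pickle.dump(m,open("w5.pkl","wb"))
im=ctrl.snapshot("wrist");cv2.imwrite("pics/w5.png",im[:,:,::-1])
im=ctrl.snapshot("top");cv2.imwrite("pics/t5.png",im[:,:,::-1]);im=im[:,:,::-1]
cv2.imwrite("pics/t5z.png",cv2.resize(im[130:230,190:310],None,fx=6,fy=6,interpolation=cv2.INTER_CUBIC))
im=ctrl.snapshot("scene")[150:280,185:355,::-1]
cv2.imwrite("pics/s5z.png",cv2.resize(im,None,fx=4,fy=4,interpolation=cv2.INTER_CUBIC))
E
```

```text
clock: 6.5
eef_pos: [0.499, -0.0224, 0.056]
eef_rot: [-0.493, 0.491, -0.507, 0.509]
force: [7.2, -8.3, 1.7]
gripper_width: 0.155
[ 0.499012   -0.02243262  0.05599219]
```

View pics/w5.png

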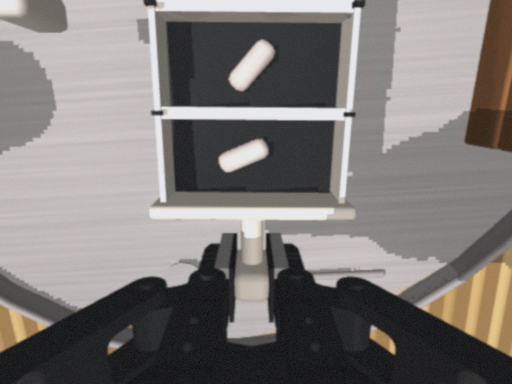

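View pics/t5z.png

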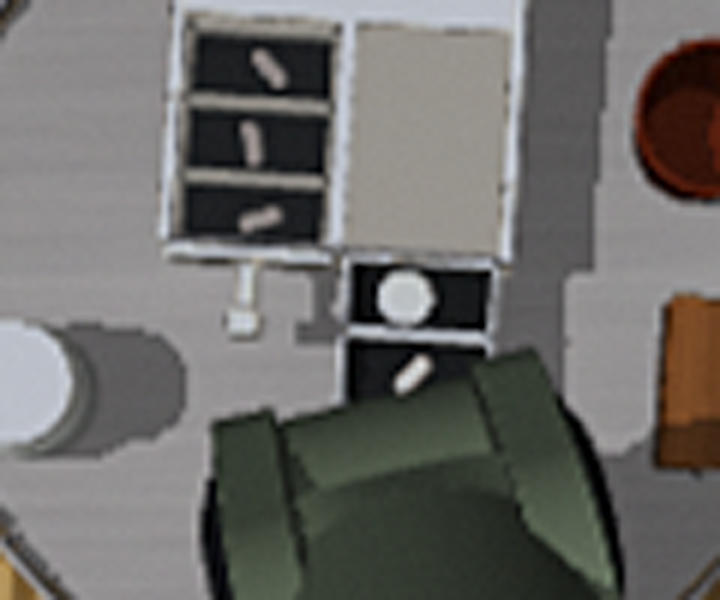

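View pics/s5z.png

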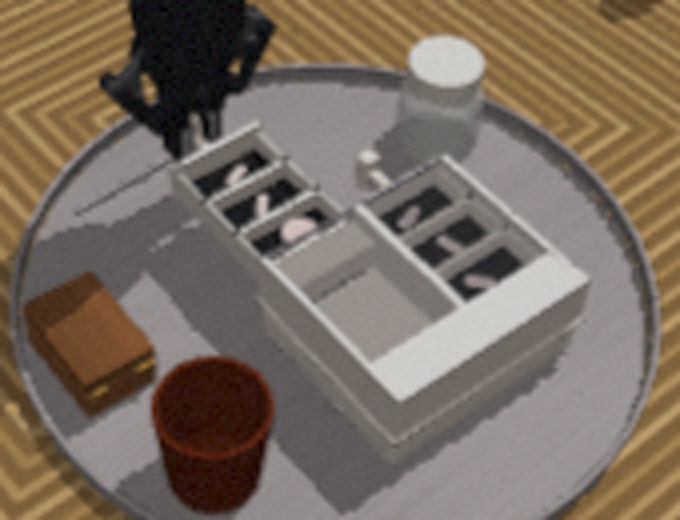

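```bash
python3 -m jog '[[[0,0,0],[0,0,0],0],[[0,0,0],[0,0,0],0],[[0,0,0],[0,0,0],0],[[0,0,0],[0,0,0],0],[[0,0,0],[0,0,0],0]]'
python3 - <<'E'
from h import *
o=ctrl.get_obs();print(o["eef_pos"],np.abs(o["dq"]).max());print(ctrl.job_done())
E
```

```text
clock: 7.15
eef_pos: [0.499, -0.0224, 0.056]
eef_rot: [-0.493, 0.491, -0.507, 0.509]
force: [7.8, -8.1, 1.8]
gripper_width: 0.156
[ 0.4990114  -0.02244591  0.05600649] 0.002340096053838698
the job is handed in; nothing more can be done
None
```

The right drawer is out and held at its third-divider mark, and I handed the job in at about 7 s. All three cameras showed the round tablet in the right drawer's 3rd (rear) compartment. I gripped that drawer's knob and pulled it 100 mm.

**Last checks:**
- **Position:** the tool had moved 99.6 mm from the shut position. The wrist pictures showed no slip in the grip, and the top picture showed the rear divider at the cover's front edge.
- **Hold:** the arm was still (joint speeds under 0.003 rad/s), and I read about 8 N of spring pull on the gripper with the jaws 13 mm apart on the knob.
- **Rest of the scene:** the tablet lay in its compartment and the left drawer looked shut. Cup, jar, case and spoon looked unmoved; I did not measure any of them again or recheck the things off the tray.

No check failed. A steady sideways reading of about 8 N came up when the gripper closed and stayed throughout, well within the limits.

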